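# Turn the gift-box lid face up

## Task

In the gift-wrapping studio, the rectangular walnut lid board lies face down on the pine packing block. Slide it part-way out over the block's edge on the robot's left, get under the overhanging end and turn the board over, so that it lies flat on top of the block with its other face up. Don't let it drop off the block, and leave the round walnut coaster and the seal stamp on the block where they are.

Things in the scene. Friction and masses are not known exactly. Their poses are not given: they have to be found in the camera images.
- board_center (a point): Centre (mid-thickness) of the loose walnut lid board: 100 mm along its x, 120 mm along its y, 8 mm thick, 70 g, too wide to grasp across. It starts flat on the block, plain back and z axis up, y axis within 8 degrees of the block's y, +y end 5 to 45 mm inside the block's +y edge; copper inlay on its under face. Its resting end grips the wood fairly well when the other end is lifted
- block: Fixed pine packing block, 300 mm along its x, 320 mm along its y, 70 mm high, flat top, upright sides with a dark band. Origin at the centre of its underside, on the table (z = 0). Its y axis points to the robot's left (within 15 degrees); the edge to use is the +y one, 160 mm from the origin. The table left of that edge is clear for about 150 mm
- coaster_center (a point): Centre (half-way through the thickness) of the loose round walnut coaster, 90 mm diameter, 8 mm thick, lying flat on the block beside the board, nearer to the robot or farther; centres about 145 mm apart. To be left alone
- stamp_center (a point): Centre (half-way up) of a loose wax-seal stamp, 90 mm tall, 28 mm diameter, brass head and wooden handle, standing upright on the block near its -y edge. To be left alone
Things that resemble listed ones, but are neither listed nor needed, are in the scene too. Leave any yellow look-alike of the part that bears board_center alone.

How it is judged:
On the way:
1. The board, still lying face down on the block, sticks out at least 20 mm over the block's left (+y) edge (y of board_center in the frame of block above 0.12 m and height (world z) of board_center above 0.066 m and angle between board_center's own z axis and vertical below 0.17 rad), for 0.2 s.
At the end, for the whole second after the job is handed in: The board lies flat (within 8 degrees) on top of the block, turned over (its z axis down), its centre at least 35 mm inside the block's x edges and 45 mm inside its y edges, in any yaw; the coaster and the stamp are within 25 mm of where they began; the robot is clear (angle between board_center's own z axis and vertical above 3 rad and height (world z) of board_center between 0.068 and 0.08 m and y of board_center in the frame of block between -0.115 and 0.115 m and x of board_center in the frame of block between -0.115 and 0.115 m and distance of each of coaster_center, stamp_center from where it was at the start of the episode below 0.025 m); the robot touches nothing.
It fails at once if The board falls off the block (height (world z) of board_center below 0.045 m).
It fails at once if The coaster or the stamp is pushed more than 25 mm or knocked over (distance of any of coaster_center, stamp_center from where it was at the start of the episode above 0.025 m).
It also fails if it takes over 45 s, if anything falls off the work surface, if the arm or the gripper's body presses on something with over 40 N, if the wrist force passes 120 N, or if a joint passes its speed limit or range.

## Robot

A 6-joint arm with a two-finger parallel gripper is mounted at the origin on the work surface. World frame = base frame: x ahead of the robot, y to its left, z up, the work surface at z = 0. Lengths are in m, angles in rad, forces in N, time in s.
With the tool pointing down it reaches from about 0.2 to 0.875 m from the base axis. Payload 3.4 kg.
Tool frame: the origin (TCP) lies on the centre line of the jaws, within the pads' length; the fingertips stand 14 mm ahead of it and the grasp point (between the pads) lies 5 mm behind it; x points along the fingers, y is the direction in which the jaws open and shut, and the axes are right-handed (so a half turn about x gives the same grasp; the last joint's range is limited). The gripper opens to 94 mm and grips with 3 to 60 N. Pads are 16 mm wide; open, the fingers measure 119 mm over their backs; the gripper's body (75 mm by 177 mm) begins 78 mm behind the grasp point.
Start: joints at [0.992, 0.276, 1.505, -0, 1.361, -0.121], TCP at [0.254, 0.516, 0.18] pointing down, gripper open.
Joint ranges: [-2.89, 2.89], [-0.75, 2.08], [0.22, 2.7], [-1.18, 4.32], [0.11, 2.71], [-2.7, 2.7]. Speed limits (rad/s): [2.57, 2.57, 3.14, 3.14, 3.14, 3.14].

## Interface

Orientations are given as a unit quaternion [x, y, z, w].
In Python, from rig import state, cams, order gives the robot as it stands. The module is installed in compiled form; this text tells all that it offers.
- The arm moves only by the tool arm_command, never from a script. Its argument "rows" is text: rows parted by semicolons, each of 5 numbers parted by spaces: the shift along the tool's x, y, z in cm, then the turn about the tool's x in rad, then the closure, from 0 (fully open) to 1 (shut). In form: x y z roll fingers; .... A call has 1 to 20 rows; each row is the pose to reach, as a shift and turn from the pose measured when the call began, along the tool's axes at that moment; what a row does not reach only later rows make up. A row lasts 1/12 s, in which the tool goes at most 41.7 mm and 7.16 degrees, less where a joint would pass 70% of its speed; a pose out of reach is approached as far as the arm can. A call with a gripper value outside its range is refused whole. The fingers move at their own pace and stop on an object; the grip force is fixed at half the most. Time passes only in rows, so rows that repeat a pose let the fingers close. It gives the time, the measured TCP pose, the force and the opening at its end, in the units of the state.
- state(): the state, without advancing time (a new reading comes with each control period).
- cams.camera(name): name is "scene" or "top" or "wrist"; returns the picture (420x560x3 uint8, blue, green, red); there is no depth.
- cams.camera_model(name): a dict with "fov_y" (degrees; the focal length in pixels is half the picture's height over the tangent of half this angle, whatever the lens; pixels are square), "cx", "cy" (the principal point, pixels), "k1" (the pictures are not rectified: a ray, as slopes to the right and down, at radius r is drawn at 1 + k1 r^2 times it, then the intrinsics apply), "R" (3x3) and "t" (3): a world point X has camera coordinates R X + t. Camera axes: x right, y down, z forward; pixel columns grow to the right and rows downward; lengths in m; the calibration is good to about 2 mm. A picture is of the moment at which its call begins: read the wrist's pose just before it. camera_model takes no time and is no camera call; for the wrist camera it gives the pose at the moment of the call.
- order.job_done(): hands the job in, once; it reports no verdict.
The state is a dict: "time_s": time; "joint_positions": joint angles; "joint_velocities": joint speeds; "effort": joint torques, N m; "position": TCP position; "ee_rot": TCP orientation; "wrist_force": force on the tool from outside, world axes, zero at the start; "moment": the same for the moment, N m; "width": opening from 0.0 (shut) to 1.0 (fully open).
Only numpy, scipy, OpenCV 4.12 (cv2) and the standard library are available. Lean on these libraries where they do the work, as an engineer would, in place of code of your own. Each camera call takes 0.05 s, during which the arm holds its last target. There are 200 camera calls.

## Working session

There is one attempt and no reset: what is moved stays moved. The work goes in short steps, Python scripts to look and compute and a tool call to move; the robot and the scene stay as the last step left them, time stands still between calls to the robot, and variables do not carry over. Pictures are saved under pics/ and viewed, about 8 in all and at most 12, crops included, and the job is handed in when it is done.

Besides the shell and the picture viewer there is one more tool, called as name(argument=value, ...) on one line, values as JSON. arm_command: Moves the arm, as the interface text tells. Its arguments: {"type":"object","properties":{"rows":{"type":"string"}},"required":["rows"]}

```bash
mkdir -p pics; python3 - <<'E'
from rig import state,cams
import cv2,numpy as np
s=state();print(s)
for n in("scene","top"):
    m=cams.camera_model(n);print(n,m)
    cv2.imwrite(f"pics/{n}0.png",cams.camera(n))
E
```

```text
{'time_s': 0.0, 'joint_positions': array([ 9.91948680e-01,  2.76547237e-01,  1.50608970e+00, -2.61357370e-05,
        1.36067284e+00, -1.21014588e-01]), 'joint_velocities': array([-0.00029749,  0.00017231,  0.00217363, -0.000631  ,  0.00077836,
        0.00245428]), 'effort': array([ 7.79228594e-04, -4.04577613e+01, -2.37227547e+01,  7.03904754e-02,
        3.44328547e-02, -1.60460554e-04]), 'position': array([0.25385026, 0.51527434, 0.17954931]), 'ee_rot': array([ 0.15988306,  0.6888602 , -0.16102986,  0.68846091]), 'wrist_force': array([ 0.38162495, -0.31487422, -0.18967568]), 'moment': array([0.0291938 , 0.04325904, 0.00305338]), 'width': 1.002438142951492}
scene {'fov_y': 46.14604678701435, 'cx': 275.8657841368679, 'cy': 218.15395876532273, 'k1': -0.08396028772473335, 'R': array([[-0.26392969,  0.96428776, -0.02214126],
       [ 0.51786006,  0.12229973, -0.84667806],
       [-0.81373342, -0.23492955, -0.53164465]]), 't': array([ 0.14307858, -0.22959072,  1.45016219])}
top {'fov_y': 48.55853264692163, 'cx': 279.34370176751327, 'cy': 214.60037444588545, 'k1': -0.13050893838325858, 'R': array([[ 0.02425535, -0.99970512,  0.00116119],
       [-0.97957012, -0.02399874, -0.19966582],
       [ 0.19963481,  0.0037055 , -0.97986336]]), 't': array([-0.01791128,  0.63432911,  0.75211953])}
```

View pics/top0.png

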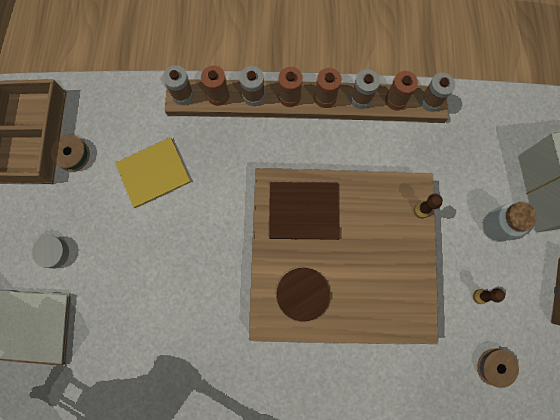

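View pics/scene0.png

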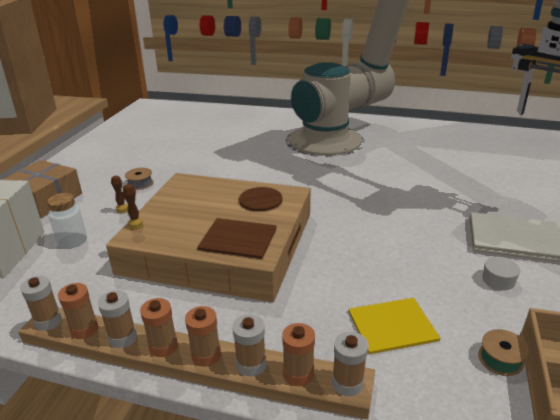

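The tool can only translate and yaw, with the fingers kept vertical. So the plan is:
1. Push the board out.
2. Press the overhang down just outside the edge, with the second finger beyond the raised end.
3. Close to stand the board upright and clamp it.
4. Set it on the block and lay it over.

First I'll measure.

```bash
cat > h.py <<'E'
import numpy as np,cv2
from rig import state,cams
from scipy.spatial.transform import Rotation as Ro
def f_(m): return 210/np.tan(np.radians(m['fov_y']/2))
def ray(m,uv):
    f=f_(m);K=np.array([[f,0,m['cx']],[0,f,m['cy']],[0,0,1]])
    return cv2.undistortPointsIter(np.array(uv,float).reshape(-1,1,2),K,np.array([m['k1'],0,0,0,0]),None,None,(3,50,1e-9)).reshape(-1,2)
def onz(name,uv,z,m=None):
    m=m or cams.camera_model(name);R=np.array(m['R']);c=-R.T@m['t'];d=np.c_[ray(m,uv),np.ones(len(uv))]@R
    return c+d*((z-c[2])/d[:,2])[:,None]
def proj(m,X):
    f=f_(m);K=np.array([[f,0,m['cx']],[0,f,m['cy']],[0,0,1]])
    return cv2.projectPoints(np.array(X,float).reshape(-1,1,3),cv2.Rodrigues(np.array(m['R']))[0],np.array(m['t'],float),K,np.array([m['k1'],0,0,0,0]))[0].reshape(-1,2)
def tool(dw): return Ro.from_quat(state()['ee_rot']).inv().apply(dw)*100
E
python3 - <<'E'
from h import *
im=cv2.imread('pics/top0.png')
c=im[155:355,240:450]
cv2.imwrite('pics/c1.png',cv2.resize(c,None,fx=3,fy=3,interpolation=cv2.INTER_CUBIC))
g=im.max(2)
m=(g<85).astype(np.uint8);n,l,st,ce=cv2.connectedComponentsWithStats(m)
for p in((305,211),(303,294)):
    k=l[p[1],p[0]];cn=cv2.findContours((l==k).astype(np.uint8),0,2)[0][0].reshape(-1,2)
    W=onz('top',cn,.078)[:,:2];print(st[k],ce[k],onz('top',[ce[k]],.078),cv2.minAreaRect((W*1000).astype(np.float32)))
print(g[211,262:276],g[211,332:346],[im[294,303]])
E
```

```text
[ 269  182   72   58 4009] [304.0798204  210.43751559] [[ 0.64009821 -0.04500691  0.078     ]] ((640.5891723632812, -45.39604949951172), (100.833984375, 122.04093170166016), 1.4638597965240479)
[ 276  268   56   54 2306] [303.29791847 294.08586297] [[ 0.49717443 -0.0458077   0.078     ]] ((497.71429443359375, -45.59568405151367), (89.19538116455078, 90.61280059814453), 19.048049926757812)
[123 123 123 123 123 125 125  91  58  62  62  61  63  63] [ 64  61  63  63  63  63  59  75 119 114 112 113 111 113] [array([24, 36, 56], dtype=uint8)]
```

View pics/c1.png

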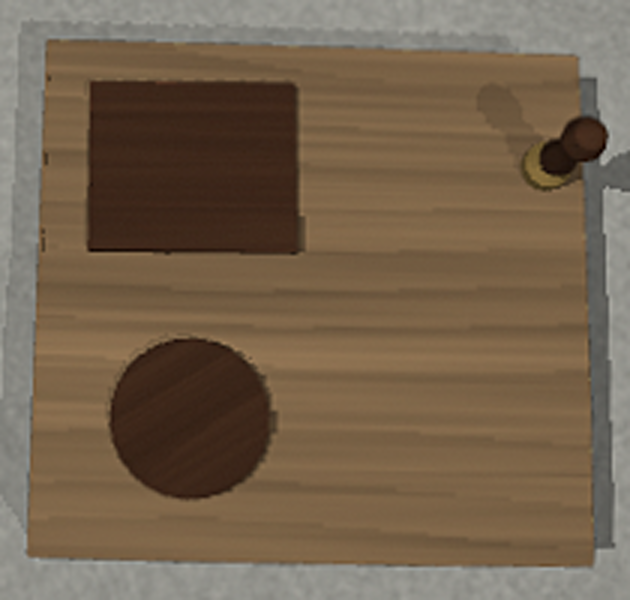

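```bash
python3 - <<'E'
from h import *
m=cams.camera_model('top');print('cam',-np.array(m['R']).T@m['t'])
uv=np.array([(47,40),(579,55),(593,566),(28,556)])/3-.33+[240,155]
P=onz('top',uv,.07)[:,:2];print(P, [np.linalg.norm(P[i]-P[(i+1)%4]) for i in range(4)])
# rigid fit to TL(+x,+y) TR(+x,-y) BR(-x,-y) BL(-x,+y)
Q=np.array([(.15,.16),(.15,-.16),(-.15,-.16),(-.15,.16)])
a=Q;b=P-P.mean(0);U,_,V=np.linalg.svd(a.T@b);R=(U@V).T
c=P.mean(0);print('c',c,'yaw',np.degrees(np.arctan2(R[1,0],R[0,0])),'res',P-(Q@R.T+c))
for n,p in(('board',(.6402,-.0452)),('coaster',(.4973,-.0457)),('stamp',onz('top',[np.array([548,168])/3-.33+[240,155]],.072)[0,:2])):print(n,p,'in block',(np.array(p)-c)@R)
X=np.c_[Q@R.T+c,np.full(4,.07)];X=np.r_[X,X*[1,1,0]]
im=cv2.imread('pics/scene0.png');
for p in proj(cams.camera_model('scene'),X):cv2.circle(im,tuple(np.int32(p.round())),2,(255,0,255),-1)
cv2.imwrite('pics/s1.png',cv2.resize(im[160:300,100:330],None,fx=3,fy=3))
E
```

```text
cam [ 0.47165504 -0.00546988  0.86364901]
[[ 0.71687621  0.04227726]
 [ 0.71657351 -0.27675774]
 [ 0.41794041 -0.27475735]
 [ 0.41905081  0.04287279]] [np.float64(0.3190351467712478), np.float64(0.2986397933017229), np.float64(0.31763208069202736), np.float64(0.2978259977192484)]
c [ 0.56761024 -0.11659126] yaw -0.18430751062015094 res [[-0.00124793 -0.00064813]
 [-0.00052127  0.00031521]
 [ 0.00084408  0.00135057]
 [ 0.00092512 -0.00101764]]
board (0.6402, -0.0452) in block [0.07235974 0.0716244 ]
coaster (0.4973, -0.0457) in block [-0.07053791  0.07066472]
stamp [ 0.64617503 -0.25408965] in block [ 0.07900669 -0.13724495]
```

View pics/s1.png

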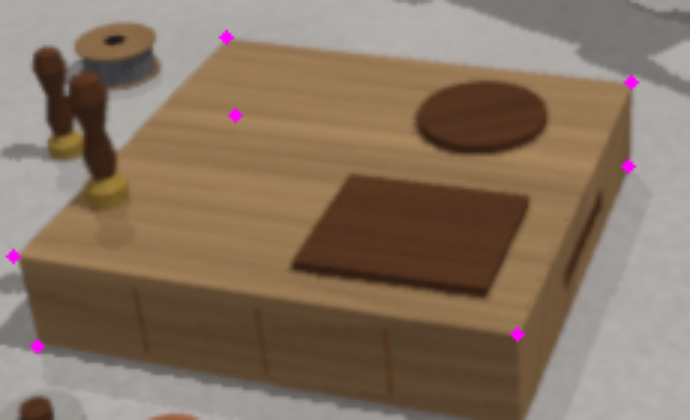

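```bash
python3 - <<'E'
from h import *
s=state();p=s['position'];print(tool(np.array([.640,-.127,.19])-p))
y=Ro.from_quat(s['ee_rot']).apply([0,1,0]);print(y,np.arctan2(y[1],y[0]))
E
```

```text
[ -0.98759176 -40.55004639  63.02912553]
[ 0.4420108   0.89700827 -0.00161698] 1.1129565778053907
```

arm_command(rows="-1 -40.55 63.03 1.113 0.47;-1 -40.55 63.03 1.113 0.47;-1 -40.55 63.03 1.113 0.47;-1 -40.55 63.03 1.113 0.47;-1 -40.55 63.03 1.113 0.47;-1 -40.55 63.03 1.113 0.47;-1 -40.55 63.03 1.113 0.47;-1 -40.55 63.03 1.113 0.47;-1 -40.55 63.03 1.113 0.47;-1 -40.55 63.03 1.113 0.47;-1 -40.55 63.03 1.113 0.47;-1 -40.55 63.03 1.113 0.47;-1 -40.55 63.03 1.113 0.47;-1 -40.55 63.03 1.113 0.47;-1 -40.55 63.03 1.113 0.47;-1 -40.55 63.03 1.113 0.47;-1 -40.55 63.03 1.113 0.47;-1 -40.55 63.03 1.113 0.47;-1 -40.55 63.03 1.113 0.47;-1 -40.55 63.03 1.113 0.47")

```text
time_s: 1.77
position: [0.6402, -0.1289, 0.1885]
ee_rot: [-0.5, -0.5, 0.502, -0.499]
wrist_force: [-1.3, 0.0, -0.5]
width: 0.533
```

```bash
python3 - <<'E'
from h import *
s=state();p=s['position'];print(s['time_s'],p,s['width'],tool(np.array([.640,-.127,.087])-p),tool([0,.01,0]),tool([.01,0,0]))
y=Ro.from_quat(s['ee_rot']).apply([0,1,0]);print(y,s['joint_positions'])
E
```

```text
1.7667 [ 0.64024012 -0.12893332  0.18848647] 0.5325576509366092 [ 1.01485744e+01  6.42406778e-03 -1.98462092e-01] [-5.03330490e-04 -3.23662462e-03 -9.99994635e-01] [-0.00306234  0.99999008 -0.00323507]
[ 0.99999008 -0.00323662 -0.0030607 ] [-3.04295144e-01  3.92642285e-01  1.30859799e+00 -1.40921818e-03
  1.44312335e+00 -3.00877916e-01]
```

arm_command(rows="3.5 0 0 0 0.47;7 0 0 0 0.47;9.3 0 0 0 0.47;10.15 0 0 0 0.47;10.15 0 0 0 0.47;10.15 0 -1 0 0.47;10.15 0 -1.7 0 0.47;10.15 0 -2.3 0 0.47;10.15 0 -2.9 0 0.47;10.15 0 -3.5 0 0.47;10.15 0 -4.1 0 0.47;10.15 0 -4.7 0 0.47;10.15 0 -5.3 0 0.47;10.15 0 -5.9 0 0.47;10.15 0 -6.5 0 0.47;10.15 0 -7.1 0 0.47;10.15 0 -7.7 0 0.47;10.15 0 -8 0 0.47;10.15 0 -8.1 0 0.47;10.15 0 -8.1 0 0.47")

```text
time_s: 3.43
position: [0.6402, -0.0477, 0.087]
ee_rot: [-0.5, -0.5, 0.502, -0.499]
wrist_force: [0.4, -0.3, -0.0]
width: 0.527
```

```bash
python3 - <<'E'
from h import *
s=state();print(s['time_s'],s['position'],s['wrist_force'])
im=cams.camera('top');cv2.imwrite('pics/t2.png',im)
cv2.imwrite('pics/c2.png',cv2.resize(im[135:355,200:450],None,fx=2.6,fy=2.6,interpolation=cv2.INTER_CUBIC))
E
```

```text
3.4333 [ 0.64019684 -0.04768974  0.08696175] [ 0.39616063 -0.30201814 -0.00737146]
```

View pics/c2.png

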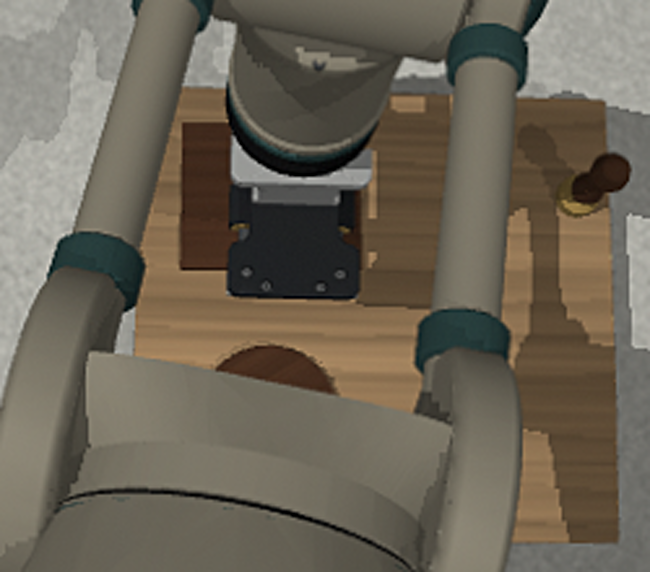

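```bash
python3 - <<'E'
from h import *
im=cams.camera('scene')
cv2.imwrite('pics/s2.png',cv2.resize(im[120:300,100:340],None,fx=3,fy=3,interpolation=cv2.INTER_CUBIC))
E
```

```text
(no output)
```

View pics/s2.png

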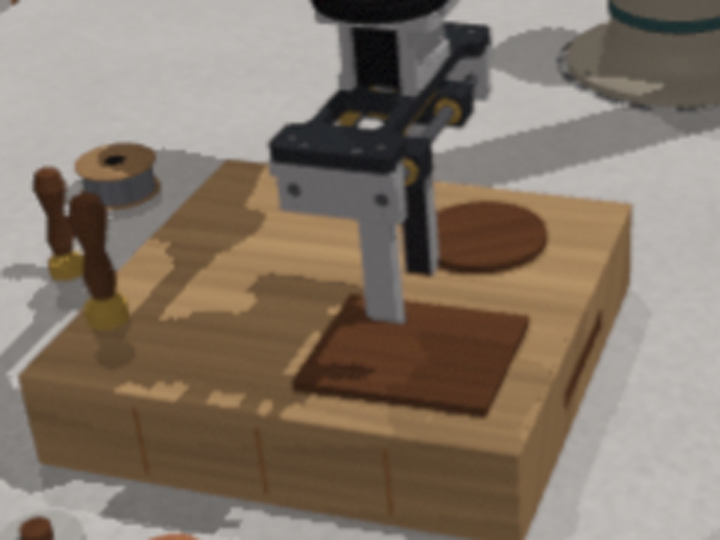

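```bash
python3 - <<'E'
from h import *
m=cams.camera_model('scene');mt=cams.camera_model('top')
for x in(.665,.677):
  for z in(.073,.079,.085,.09,.1,.11):
    print(x,z,((proj(m,[[x,-.0477,z],[x,-.0557,z],[x,-.0397,z]])-[100,120])*3).round().tolist())
print(((proj(m,[[.64,-.045,.078],[.69,-.105,.078],[.69,.015,.078]])-[100,120])*3).round())
E
```

```text
0.665 0.073 [[393.0, 373.0], [381.0, 372.0], [406.0, 375.0]]
0.665 0.079 [[393.0, 365.0], [380.0, 363.0], [405.0, 367.0]]
0.665 0.085 [[392.0, 357.0], [379.0, 355.0], [405.0, 359.0]]
0.665 0.09 [[391.0, 350.0], [379.0, 348.0], [404.0, 352.0]]
0.665 0.1 [[390.0, 336.0], [377.0, 334.0], [403.0, 338.0]]
0.665 0.11 [[389.0, 322.0], [376.0, 320.0], [402.0, 323.0]]
0.677 0.073 [[387.0, 385.0], [374.0, 383.0], [399.0, 387.0]]
0.677 0.079 [[386.0, 377.0], [373.0, 375.0], [399.0, 378.0]]
0.677 0.085 [[385.0, 368.0], [372.0, 366.0], [398.0, 370.0]]
0.677 0.09 [[384.0, 361.0], [372.0, 359.0], [397.0, 363.0]]
0.677 0.1 [[383.0, 347.0], [370.0, 345.0], [396.0, 349.0]]
0.677 0.11 [[382.0, 333.0], [369.0, 331.0], [395.0, 334.0]]
[[411. 344.]
 [287. 377.]
 [482. 406.]]
```

```bash
python3 - <<'E'
from h import *
mt=cams.camera_model('top');ms=cams.camera_model('scene');mw=cams.camera_model('wrist');print(mw['t'],-np.array(mw['R']).T@mw['t'])
for z in(.11,.16,.2,.25):
  X=[[.64,-.0477,z],[.64-.0885,-.0477-.0375,z],[.64-.0885,-.0477+.0375,z],[.64+.0885,-.0477+.0375,z]]
  print(z,((proj(mt,X)-[200,135])*2.6).round().tolist(),((proj(ms,X)-[100,120])*3).round().tolist())
im=cams.camera('wrist');cv2.imwrite('pics/w2.png',im)
E
```

```text
[-0.63980155 -0.04804224  0.29041647] [0.64072037 0.03141084 0.29066573]
0.11 [[277.0, 186.0], [336.0, 326.0], [216.0, 323.0], [222.0, 52.0]] [[403.0, 299.0], [394.0, 222.0], [505.0, 234.0], [414.0, 393.0]]
0.16 [[282.0, 168.0], [345.0, 317.0], [216.0, 314.0], [223.0, 26.0]] [[397.0, 226.0], [389.0, 153.0], [502.0, 165.0], [408.0, 315.0]]
0.2 [[287.0, 151.0], [353.0, 309.0], [217.0, 306.0], [224.0, 2.0]] [[393.0, 165.0], [384.0, 95.0], [500.0, 106.0], [403.0, 250.0]]
0.25 [[293.0, 128.0], [365.0, 297.0], [218.0, 294.0], [225.0, -31.0]] [[386.0, 83.0], [378.0, 19.0], [497.0, 29.0], [396.0, 162.0]]
```

View pics/w2.png

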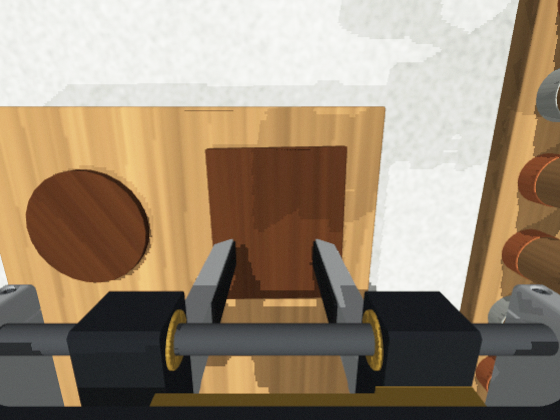

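```bash
python3 - <<'E'
from h import *
mw=cams.camera_model('wrist');print(mw['fov_y'],mw['cx'],mw['cy'],mw['k1'],np.array(mw['R']).round(3))
print('board corners z.078',onz('wrist',[(207,149),(346,147),(345,297)],.078))
for z in(.073,.09,.1,.11,.12):print(z,onz('wrist',[(226,240),(325,240),(237,241),(313,241)],z).round(4)[:,:2].tolist())
E
```

```text
70.0945951553933 273.9033721783882 209.81767587835347 0.001823578745475563 [[ 1.    -0.003 -0.003]
 [-0.002 -0.962  0.273]
 [-0.004 -0.273 -0.962]]
board corners z.078 [[ 0.59334643  0.01522256  0.078     ]
 [ 0.69028226  0.01634504  0.078     ]
 [ 0.69692027 -0.10199999  0.078     ]]
0.073 [[0.6026, -0.0548], [0.6796, -0.0549], [0.6111, -0.0556], [0.6703, -0.0557]]
0.09 [[0.6056, -0.0481], [0.6766, -0.0482], [0.6134, -0.0488], [0.668, -0.0489]]
0.1 [[0.6073, -0.0441], [0.6748, -0.0442], [0.6148, -0.0449], [0.6666, -0.0449]]
0.11 [[0.6091, -0.0402], [0.673, -0.0403], [0.6162, -0.0409], [0.6653, -0.0409]]
0.12 [[0.6108, -0.0362], [0.6712, -0.0363], [0.6175, -0.0369], [0.6639, -0.0369]]
```

arm_command(rows="0 0 4 0 0.47;0 0 8.1 0 0.47;0 0 8.1 0 0.47;0.8 0 8.1 0 0.47;1.6 0 8.1 0 0.47;2.4 0 8.1 0 0.47;2.4 0 8.1 0 0.47")

```text
time_s: 4.17
position: [0.638, -0.1275, 0.0603]
ee_rot: [-0.499, -0.502, 0.502, -0.497]
wrist_force: [-0.9, 0.4, 0.2]
width: 0.531
```

```bash
python3 - <<'E'
from h import *
s=state();print(s['position'],s['wrist_force'],s['joint_positions'])
im=cams.camera('scene');cv2.imwrite('pics/s3.png',cv2.resize(im[120:300,100:340],None,fx=3,fy=3,interpolation=cv2.INTER_CUBIC))
E
```

```text
[ 0.63795501 -0.12750074  0.06033691] [-0.93168672  0.38785015  0.20439767] [-3.03356315e-01  4.73124305e-01  1.50303621e+00 -1.32082697e-03
  1.17307900e+00 -3.00591051e-01]
```

View pics/s3.png

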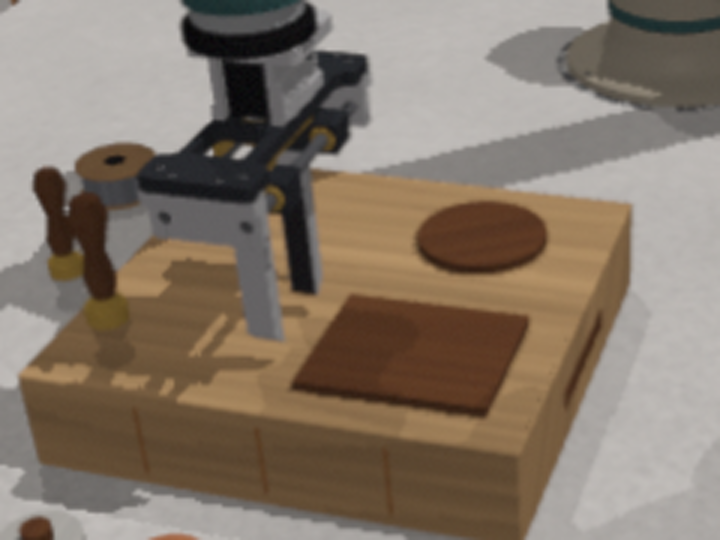

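```bash
python3 - <<'E'
from h import *
m=cams.camera_model('scene');mw=cams.camera_model('wrist')
for z in(.06,.07,.08,.09,.1):print(z,((proj(m,[[.663,-.1275-.008,z],[.663,-.1275+.008,z],[.663+.0125,-.1275+.008,z],[.663+.0125,-.1275-.008,z]])-[100,120])*3).round().tolist())
im=cams.camera('wrist');cv2.imwrite('pics/w3.png',im)
a=im[225:260,215:340]
print(-np.array(mw['R']).T@mw['t'],state()['position'])
cv2.imwrite('pics/w3c.png',cv2.resize(im[200:320,180:370],None,fx=4,fy=4))
E
```

```text
0.06 [[262.0, 370.0], [286.0, 373.0], [278.0, 385.0], [254.0, 381.0]]
0.07 [[260.0, 356.0], [284.0, 360.0], [276.0, 371.0], [252.0, 368.0]]
0.08 [[258.0, 343.0], [282.0, 346.0], [274.0, 358.0], [250.0, 354.0]]
0.09 [[256.0, 329.0], [281.0, 332.0], [272.0, 344.0], [248.0, 340.0]]
0.1 [[254.0, 315.0], [279.0, 319.0], [270.0, 330.0], [246.0, 326.0]]
[ 0.63966381 -0.04835128  0.26506541] [ 0.63926892 -0.12792769  0.06203086]
```

View pics/w3c.png

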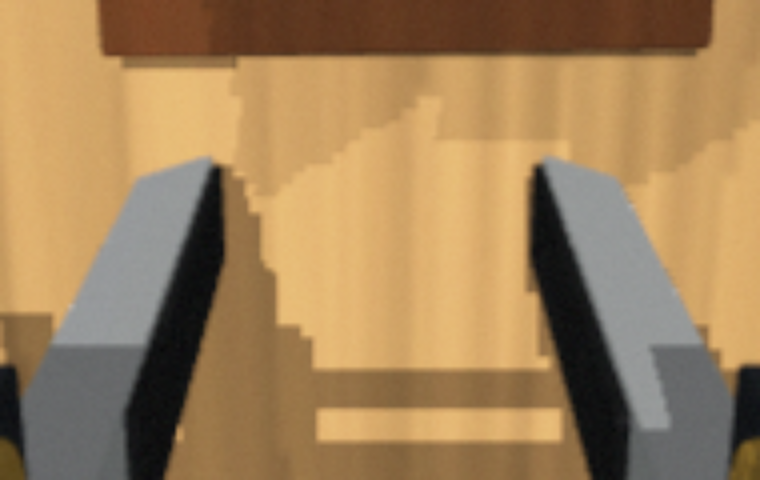

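arm_command(rows="0.6 0 0 0 0.47;1.1 0 0 0 0.47;1.1 0 0 0 0.47;1.1 0 0 0 0.47")

```text
time_s: 4.6
position: [0.6389, -0.1276, 0.0506]
ee_rot: [-0.499, -0.501, 0.502, -0.498]
wrist_force: [-0.2, -0.8, 0.1]
width: 0.532
```

arm_command(rows="0.2 0 0 0 0.47;0.2 0 0 0 0.47")

```text
time_s: 4.77
position: [0.6389, -0.1275, 0.0485]
ee_rot: [-0.499, -0.501, 0.502, -0.498]
wrist_force: [-0.6, 0.3, 0.3]
width: 0.531
```

arm_command(rows="0.2 0 0 0 0.47;0.2 0 0 0 0.47")

```text
time_s: 4.93
position: [0.6387, -0.1275, 0.0462]
ee_rot: [-0.499, -0.501, 0.502, -0.498]
wrist_force: [0.4, -0.6, 0.2]
width: 0.53
```

arm_command(rows="0.15 0 0 0 0.47;0.15 0 0 0 0.47")

```text
time_s: 5.1
position: [0.6389, -0.1276, 0.0453]
ee_rot: [-0.499, -0.501, 0.502, -0.498]
wrist_force: [0.2, 0.2, 2.7]
width: 0.532
```

arm_command(rows="0.15 0 0 0 0.47;0.15 0 0 0 0.47")

```text
time_s: 5.27
position: [0.639, -0.1277, 0.0453]
ee_rot: [-0.499, -0.501, 0.502, -0.498]
wrist_force: [-2.5, 1.1, 6.8]
width: 0.528
```

arm_command(rows="0.15 0 0 0 0.47;0.15 0 0 0 0.47")

```text
time_s: 5.43
position: [0.639, -0.1277, 0.0452]
ee_rot: [-0.499, -0.5, 0.501, -0.499]
wrist_force: [-2.4, 0.5, 8.2]
width: 0.531
```

arm_command(rows="-0.35 0 0 0 0.47;-0.35 0 -0.5 0 0.47;-0.35 0 -1 0 0.47;-0.35 0 -1.6 0 0.47;-0.35 0 -2.2 0 0.47;-0.35 0 -2.8 0 0.47;-0.35 0 -3.4 0 0.47;-0.35 0 -4 0 0.47;-0.35 0 -4.6 0 0.47;-0.35 0 -5.2 0 0.47;-0.35 0 -5.8 0 0.47;-0.35 0 -6.4 0 0.47;-0.35 0 -7 0 0.47;-0.35 0 -7.5 0 0.47;-0.35 0 -8 0 0.47;-0.35 0 -8.4 0 0.47;-0.35 0 -8.7 0 0.47;-0.35 0 -8.9 0 0.47;-0.35 0 -8.9 0 0.47;-0.35 0 -8.9 0 0.47")

```text
time_s: 7.1
position: [0.6393, -0.0386, 0.0488]
ee_rot: [-0.5, -0.5, 0.501, -0.499]
wrist_force: [-0.4, 0.5, 0.1]
width: 0.531
```

```bash
cat >> h.py <<'E'
def wboard(name='wrist',z=.078,tag='w'):
    m=cams.camera_model(name);im=cams.camera(name);cv2.imwrite(f'pics/{tag}.png',im)
    return m,im
E
python3 - <<'E'
from h import *
s=state();print(s['time_s'],s['position'],s['wrist_force'])
m,im=wboard(tag='w4')
g=im.max(2)
np.set_printoptions(linewidth=200)
for u in(235,275,310):print(u,[(v,int(g[v,u])) for v in range(0,250,6)])
E
```

```text
7.1 [ 0.63927199 -0.03859205  0.04875014] [-0.36089909  0.45115493  0.11483955]
235 [(0, 243), (6, 245), (12, 244), (18, 245), (24, 160), (30, 109), (36, 109), (42, 106), (48, 109), (54, 105), (60, 107), (66, 105), (72, 103), (78, 104), (84, 103), (90, 104), (96, 103), (102, 100), (108, 103), (114, 101), (120, 101), (126, 102), (132, 87), (138, 87), (144, 91), (150, 90), (156, 88), (162, 91), (168, 90), (174, 90), (180, 90), (186, 90), (192, 91), (198, 92), (204, 92), (210, 88), (216, 90), (222, 91), (228, 92), (234, 91), (240, 96), (246, 67)]
275 [(0, 247), (6, 246), (12, 245), (18, 238), (24, 147), (30, 111), (36, 111), (42, 114), (48, 112), (54, 112), (60, 112), (66, 113), (72, 114), (78, 112), (84, 116), (90, 114), (96, 113), (102, 113), (108, 116), (114, 114), (120, 113), (126, 115), (132, 99), (138, 101), (144, 97), (150, 98), (156, 99), (162, 99), (168, 99), (174, 100), (180, 99), (186, 101), (192, 98), (198, 95), (204, 98), (210, 101), (216, 101), (222, 98), (228, 100), (234, 99), (240, 187), (246, 217)]
310 [(0, 246), (6, 247), (12, 245), (18, 231), (24, 116), (30, 88), (36, 93), (42, 90), (48, 106), (54, 105), (60, 104), (66, 104), (72, 106), (78, 106), (84, 106), (90, 106), (96, 106), (102, 104), (108, 105), (114, 106), (120, 107), (126, 104), (132, 107), (138, 96), (144, 92), (150, 91), (156, 91), (162, 93), (168, 94), (174, 94), (180, 95), (186, 91), (192, 95), (198, 89), (204, 93), (210, 92), (216, 94), (222, 94), (228, 96), (234, 95), (240, 177), (246, 205)]
```

```bash
python3 - <<'E'
from h import *
im=cv2.imread('pics/w4.png')
g=im.astype(int)
for u in(80,120,170,375):
    col=g[:,u];sat=col.max(1)-col.min(1);print(u,[ (v,int(sat[v]),int(col[v].max())) for v in range(50,140,4)])
for v in(60,150):
    r=g[v];print(v,[(u,int(r[u].max())) for u in list(range(180,240,4))+list(range(320,390,4))])
print(onz('wrist',[(235,23.5),(275,22),(310,21.5),(275,238),(310,238)],.078))
E
```

```text
80 [(50, 3, 245), (54, 4, 242), (58, 4, 242), (62, 3, 241), (66, 3, 239), (70, 4, 243), (74, 3, 243), (78, 4, 241), (82, 3, 243), (86, 4, 244), (90, 5, 231), (94, 6, 226), (98, 4, 229), (102, 4, 228), (106, 3, 230), (110, 4, 231), (114, 4, 231), (118, 3, 230), (122, 112, 225), (126, 112, 226), (130, 111, 225), (134, 109, 222), (138, 110, 223)]
120 [(50, 4, 243), (54, 4, 243), (58, 2, 243), (62, 4, 242), (66, 3, 241), (70, 3, 241), (74, 4, 242), (78, 5, 240), (82, 3, 243), (86, 3, 244), (90, 4, 236), (94, 5, 233), (98, 3, 233), (102, 2, 235), (106, 4, 230), (110, 5, 231), (114, 3, 233), (118, 5, 228), (122, 111, 219), (126, 111, 219), (130, 111, 220), (134, 111, 220), (138, 111, 220)]
170 [(50, 3, 245), (54, 2, 244), (58, 5, 244), (62, 2, 247), (66, 3, 246), (70, 3, 244), (74, 3, 244), (78, 3, 244), (82, 3, 240), (86, 3, 237), (90, 5, 231), (94, 3, 231), (98, 5, 229), (102, 5, 227), (106, 4, 230), (110, 5, 227), (114, 4, 227), (118, 5, 231), (122, 107, 217), (126, 110, 216), (130, 110, 217), (134, 107, 215), (138, 107, 217)]
375 [(50, 63, 94), (54, 48, 102), (58, 26, 157), (62, 18, 18
[... 571 characters left out ...]
(352, 108), (356, 108), (360, 113), (364, 109), (368, 110), (372, 110), (376, 228), (380, 227), (384, 225), (388, 221)]
150 [(180, 209), (184, 210), (188, 219), (192, 225), (196, 112), (200, 110), (204, 114), (208, 111), (212, 112), (216, 114), (220, 97), (224, 95), (228, 96), (232, 93), (236, 90), (320, 92), (324, 94), (328, 94), (332, 89), (336, 92), (340, 100), (344, 98), (348, 91), (352, 94), (356, 94), (360, 93), (364, 93), (368, 159), (372, 196), (376, 209), (380, 196), (384, 188), (388, 185)]
[[ 0.61917463  0.09104576  0.078     ]
 [ 0.63977023  0.09168172  0.078     ]
 [ 0.65774838  0.09186446  0.078     ]
 [ 0.63973611 -0.02688906  0.078     ]
 [ 0.66150609 -0.02688735  0.078     ]]
```

```bash
python3 - <<'E'
from h import *
print(onz('wrist',[(80,120),(170,120),(375,120)],.07))
print(onz('wrist',[(189,60),(374.5,60),(194,150),(367,150)],.078))
s=state();p=s['position'];print(p,tool(np.array([.640,.0082,.11])-p))
E
```

```text
[[0.52574626 0.04368515 0.07      ]
 [0.57839729 0.04364181 0.07      ]
 [0.69806234 0.04348174 0.07      ]]
[[0.59411937 0.07399419 0.078     ]
 [0.69247024 0.07379831 0.078     ]
 [0.59328097 0.02701851 0.078     ]
 [0.69242693 0.02691629 0.078     ]]
[ 0.63923655 -0.03871466  0.04870135] [-6.13047498  0.04471644 -4.69107709]
```

arm_command(rows="-3 0 0.3 0 0.47;-6.1 0 0.3 0 0.2;-6.1 0.4 -4.7 -1.571 0;-6.1 0.4 -4.7 -1.571 0;-6.1 0.4 -4.7 -1.571 0;-6.1 0.4 -4.7 -1.571 0;-6.1 0.4 -4.7 -1.571 0;-6.1 0.4 -4.7 -1.571 0;-6.1 0.4 -4.7 -1.571 0;-6.1 0.4 -4.7 -1.571 0;-6.1 0.4 -4.7 -1.571 0;-6.1 0.4 -4.7 -1.571 0;-6.1 0.4 -4.7 -1.571 0;-6.1 0.4 -4.7 -1.571 0;-6.1 0.4 -4.7 -1.571 0;-6.1 0.4 -4.7 -1.571 0;-6.1 0.4 -4.7 -1.571 0;-6.1 0.4 -4.7 -1.571 0")

```text
time_s: 8.65
position: [0.6436, 0.0082, 0.1097]
ee_rot: [0.001, 0.708, -0.001, 0.706]
wrist_force: [1.0, 0.7, 0.6]
width: 1.003
```

```bash
python3 - <<'E'
from h import *
s=state();p=s['position'];print(s['time_s'],p,s['joint_positions'][5],s['width'],tool(np.array([.643,.0085,.0545])-p))
print(tool([0,.01,0]),tool([.01,0,0]))
m,im=wboard(tag='w5'); print(-np.array(m['R']).T@m['t'],np.array(m['R']).round(2).tolist())
im=cv2.imread('pics/w5.png');cv2.imwrite('pics/w5.png',im)
E
```

```text
8.65 [0.64356079 0.00815671 0.10969409] -1.6621794726538883 1.0027877287310354 [ 5.51957451  0.03438764 -0.03623101]
[-3.42813057e-05  9.99993459e-01 -3.61687327e-03] [-0.00361862  0.00361673  0.99998691]
[0.56446334 0.00843551 0.31375681] [[0.0, 1.0, 0.0], [0.96, -0.0, 0.27], [0.27, -0.0, -0.96]]
```

View pics/w5.png

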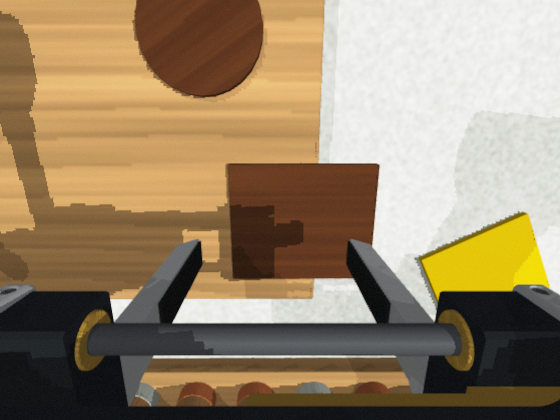

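arm_command(rows="2.5 0.03 0 0 0;4.5 0.03 0 0 0;5.5 0.03 0 0 0;5.7 0.03 0 0 0;5.8 0.03 0 0 0;5.9 0.03 0 0 0;6 0.03 0 0 0;6.1 0.03 0 0 0;6.2 0.03 0 0 0;6.3 0.03 0 0 0;6.3 0.03 0 0 0")

```text
time_s: 9.62
position: [0.6434, 0.0085, 0.0468]
ee_rot: [0.001, 0.708, -0.001, 0.706]
wrist_force: [0.5, -0.0, 0.9]
width: 0.997
```

```bash
cat > look.py <<'E'
from h import *
import sys
s=state();print(s['time_s'],s['position'].round(4),s['wrist_force'].round(1),s['width'])
m,im=wboard(tag=sys.argv[1])
hsv=cv2.cvtColor(im,cv2.COLOR_BGR2HSV).astype(int)
# walnut: hue low, dark
k=((hsv[...,0]<12)&(hsv[...,1]>110)&(hsv[...,2]<150)&(hsv[...,2]>40)).astype(np.uint8)
for v in range(110,250,10):
    u=np.flatnonzero(k[v,200:400])+200
    print(v,(u.min(),u.max(),len(u)) if len(u) else None,end=' ')
E
python3 look.py w6
```

```text
9.6167 [0.6434 0.0085 0.0468] [ 0.5 -0.   0.9] 0.9973042321535511
110 None 120 None 130 None 140 None 150 None 160 None 170 (np.int64(385), np.int64(389), 3) 180 (np.int64(307), np.int64(391), 75) 190 (np.int64(236), np.int64(389), 143) 200 (np.int64(236), np.int64(390), 128) 210 (np.int64(236), np.int64(389), 127) 220 (np.int64(236), np.int64(388), 116) 230 (np.int64(239), np.int64(387), 93) 240 (np.int64(237), np.int64(386), 93)
```

```bash
cat > hyp.py <<'E'
from h import *
m=cams.camera_model('wrist')
def pts(th,s0=.0715,x=.593):
    # pivot edge (y=.0435,z=.07); s0 = dist of -y end to pivot ; rot overhang down
    th=np.radians(th);e=np.array([np.cos(th),-np.sin(th)]);n=np.array([np.sin(th),np.cos(th)])
    P=np.array([.0435,.07])
    return [[x,*(P-s0*e)],[x,*(P-s0*e+.008*n)],[x,*(P+(.12-s0)*e+.008*n)],[x,*(P+(.12-s0)*e)]]
for th in(0,15,25,34,45,60,80):print(th,proj(m,pts(th)).round().tolist())
E
python3 hyp.py
```

```text
0 [[214.0, 176.0], [211.0, 178.0], [417.0, 177.0], [411.0, 175.0]]
15 [[211.0, 181.0], [212.0, 183.0], [408.0, 174.0], [400.0, 172.0]]
25 [[215.0, 185.0], [219.0, 188.0], [400.0, 172.0], [391.0, 170.0]]
34 [[223.0, 189.0], [230.0, 192.0], [392.0, 170.0], [382.0, 169.0]]
45 [[239.0, 193.0], [250.0, 196.0], [381.0, 169.0], [370.0, 168.0]]
60 [[272.0, 199.0], [289.0, 202.0], [364.0, 167.0], [354.0, 166.0]]
80 [[333.0, 204.0], [354.0, 205.0], [342.0, 165.0], [331.0, 165.0]]
```

View pics/w6.png

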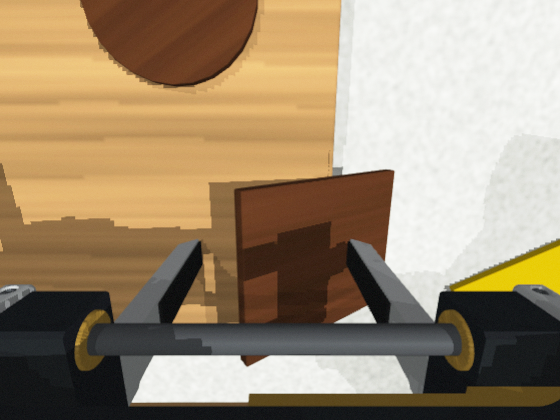

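arm_command(rows="0 0.11 0 0 0.025;0 0.22 0 0 0.05;0 0.33 0 0 0.075;0 0.45 0 0 0.1;0 0.56 0 0 0.125;0 0.68 0 0 0.15;0 0.8 0 0 0.175;0 0.92 0 0 0.2;0 0.88 0 0 0.2;0 0.83 0 0 0.2;0 0.78 0 0 0.2;0 0.78 0 0 0.2")

```text
time_s: 10.67
position: [0.6433, 0.0169, 0.0468]
ee_rot: [0.001, 0.708, -0.001, 0.706]
wrist_force: [1.0, 3.2, 1.5]
width: 0.802
```

```bash
python3 look.py w7; python3 hyp.py
```

```text
10.6667 [0.6433 0.0169 0.0468] [1.  3.2 1.5] 0.8022094804069718
110 None 120 None 130 None 140 None 150 None 160 None 170 (np.int64(368), np.int64(375), 5) 180 (np.int64(296), np.int64(377), 61) 190 (np.int64(224), np.int64(373), 123) 200 (np.int64(222), np.int64(367), 117) 210 (np.int64(221), np.int64(375), 123) 220 (np.int64(222), np.int64(374), 112) 230 (np.int64(222), np.int64(373), 104) 240 (np.int64(225), np.int64(372), 90) 0 [[200.0, 176.0], [197.0, 178.0], [403.0, 177.0], [397.0, 175.0]]
15 [[196.0, 181.0], [197.0, 184.0], [395.0, 174.0], [387.0, 172.0]]
25 [[199.0, 185.0], [202.0, 188.0], [388.0, 172.0], [379.0, 170.0]]
34 [[206.0, 189.0], [212.0, 192.0], [380.0, 170.0], [370.0, 169.0]]
45 [[220.0, 194.0], [231.0, 196.0], [369.0, 169.0], [359.0, 168.0]]
60 [[251.0, 199.0], [268.0, 202.0], [353.0, 167.0], [342.0, 166.0]]
80 [[311.0, 205.0], [332.0, 205.0], [330.0, 166.0], [320.0, 165.0]]
```

arm_command(rows="0 -0.1 0 0 0.2;0 -0.15 0 0 0.2;0 -0.2 0 0 0.2;0 -0.2 0 0 0.2")

```text
time_s: 11.05
position: [0.6433, 0.0155, 0.0469]
ee_rot: [0.002, 0.708, -0.001, 0.706]
wrist_force: [0.8, 4.6, 1.0]
width: 0.802
```

```bash
python3 look.py w8; python3 hyp.py
```

```text
11.05 [0.6433 0.0155 0.0469] [0.8 4.6 1. ] 0.802319811227499
110 None 120 None 130 None 140 None 150 None 160 None 170 (np.int64(361), np.int64(373), 10) 180 (np.int64(303), np.int64(373), 61) 190 (np.int64(246), np.int64(370), 95) 200 (np.int64(233), np.int64(371), 107) 210 (np.int64(233), np.int64(370), 115) 220 (np.int64(232), np.int64(369), 109) 230 (np.int64(234), np.int64(368), 96) 240 (np.int64(233), np.int64(368), 84) 0 [[202.0, 176.0], [199.0, 178.0], [405.0, 177.0], [399.0, 175.0]]
15 [[199.0, 181.0], [199.0, 183.0], [397.0, 174.0], [389.0, 172.0]]
25 [[202.0, 185.0], [205.0, 188.0], [389.0, 172.0], [380.0, 170.0]]
34 [[209.0, 189.0], [215.0, 192.0], [381.0, 170.0], [372.0, 169.0]]
45 [[223.0, 193.0], [234.0, 196.0], [371.0, 169.0], [360.0, 167.0]]
60 [[255.0, 199.0], [272.0, 202.0], [355.0, 167.0], [344.0, 166.0]]
80 [[315.0, 204.0], [336.0, 205.0], [332.0, 165.0], [321.0, 165.0]]
```

arm_command(rows="0 -0.08 0 0 0.2;0 -0.12 0 0 0.2;0 -0.17 0 0 0.2;0 -0.17 0 0 0.2")

```text
time_s: 11.43
position: [0.6433, 0.0152, 0.0471]
ee_rot: [0.003, 0.708, 0.0, 0.706]
wrist_force: [0.4, 7.4, 1.8]
width: 0.797
```

```bash
python3 look.py w9; python3 hyp.py|tail -3
```

```text
11.4333 [0.6433 0.0152 0.0471] [0.4 7.4 1.8] 0.7968345050987916
110 None 120 None 130 None 140 None 150 None 160 None 170 (np.int64(361), np.int64(375), 11) 180 (np.int64(302), np.int64(374), 63) 190 (np.int64(244), np.int64(373), 107) 200 (np.int64(232), np.int64(371), 105) 210 (np.int64(232), np.int64(371), 104) 220 (np.int64(232), np.int64(370), 101) 230 (np.int64(233), np.int64(369), 113) 240 (np.int64(233), np.int64(369), 105) 45 [[224.0, 193.0], [235.0, 196.0], [371.0, 168.0], [360.0, 167.0]]
60 [[256.0, 199.0], [273.0, 202.0], [355.0, 167.0], [344.0, 166.0]]
80 [[316.0, 204.0], [337.0, 205.0], [332.0, 165.0], [322.0, 165.0]]
```

arm_command(rows="0 0.2 0 0 0.24;0 0.4 0 0 0.28;0 0.6 0 0 0.32;0 0.8 0 0 0.36;0 0.98 0 0 0.4;0 1.17 0 0 0.44;0 1.36 0 0 0.48;0 1.55 0 0 0.52;0 1.55 0 0 0.52")

```text
time_s: 12.23
position: [0.6432, 0.0306, 0.047]
ee_rot: [0.003, 0.708, 0.0, 0.706]
wrist_force: [-0.2, 0.1, -0.2]
width: 0.485
```

```bash
python3 look.py w10; python3 hyp.py|tail -3
```

```text
12.2333 [0.6432 0.0306 0.047 ] [-0.2  0.1 -0.2] 0.48515279474641176
110 None 120 None 130 None 140 None 150 None 160 None 170 (np.int64(320), np.int64(349), 23) 180 (np.int64(286), np.int64(348), 42) 190 (np.int64(264), np.int64(347), 57) 200 (np.int64(265), np.int64(347), 65) 210 (np.int64(265), np.int64(346), 52) 220 (np.int64(272), np.int64(344), 43) 230 (np.int64(264), np.int64(345), 45) 240 (np.int64(266), np.int64(344), 40) 45 [[190.0, 194.0], [199.0, 196.0], [349.0, 169.0], [339.0, 168.0]]
60 [[218.0, 199.0], [234.0, 202.0], [334.0, 167.0], [323.0, 166.0]]
80 [[276.0, 204.0], [297.0, 205.0], [312.0, 165.0], [301.0, 165.0]]
```

```bash
cat > fit.py <<'E'
from hyp import *
import sys
l,r=map(float,sys.argv[1:3])
best=[]
for th in range(20,100):
  for s0 in np.arange(.03,.09,.002):
    p=proj(m,pts(th,s0));best.append((abs(p[:,0].min()-l)+abs(p[:,0].max()-r),th,round(s0,3),p[:,1].round().tolist()))
for b in sorted(best,key=lambda b:b[0])[:6]:print(b)
E
python3 fit.py 264 349|tail -6; python3 - <<'E'
import cv2,numpy as np
im=cv2.imread('pics/w10.png')
for v in range(150,215,4):print(v,[tuple(int(x) for x in im[v,u][::-1]) for u in(270,290,310,330,345)])
E
```

```text
(np.float64(1.1276769208148494), 60, np.float64(0.036), [185.0, 187.0, 162.0, 161.0])
(np.float64(1.7057952340026645), 59, np.float64(0.036), [185.0, 186.0, 162.0, 161.0])
(np.float64(2.3508869705771076), 59, np.float64(0.034), [184.0, 186.0, 162.0, 161.0])
(np.float64(2.380052589955369), 60, np.float64(0.034), [184.0, 186.0, 162.0, 161.0])
(np.float64(3.10957297543564), 58, np.float64(0.034), [184.0, 186.0, 162.0, 161.0])
(np.float64(3.3673860415649415), 59, np.float64(0.038), [186.0, 187.0, 162.0, 162.0])
150 [(212, 167, 104), (212, 168, 105), (222, 223, 216), (241, 242, 238), (239, 239, 236)]
154 [(211, 164, 103), (212, 167, 105), (224, 225, 219), (239, 240, 237), (239, 239, 236)]
158 [(205, 161, 99), (205, 161, 98), (229, 231, 227), (241, 242, 238), (240, 241, 238)]
162 [(206, 164, 103), (208, 165, 103), (230, 231, 227), (240, 242, 238), (219, 216, 207)]
166 [(214, 168, 104), (213, 168, 106), (129, 131, 126), (117, 110, 102), (91, 52, 29)]
170 [(218, 172, 109), (221, 176, 111), (133, 135, 129), (83, 49, 27), (90, 50, 27)]
174 [(221, 173, 109), (219, 172, 108), (56, 35, 20), (91, 51, 30), (87, 48, 27)]
178 [(180, 138, 86), (84, 60, 39), (87, 50, 29), (92, 54, 29), (90, 52, 31)]
182 [(141, 106, 65), (70, 39, 22), (92, 55, 31), (89, 52, 30), (89, 53, 32)]
186 [(59, 35, 21), (92, 55, 32), (93, 53, 27), (90, 53, 31), (82, 49, 27)]
190 [(88, 53, 30), (92, 53, 30), (93, 55, 31), (89, 53, 29), (81, 50, 28)]
194 [(89, 51, 28), (93, 55, 31), (91, 55, 31), (88, 51, 30), (83, 47, 27)]
198 [(88, 50, 28), (94, 54, 30), (93, 54, 32), (88, 52, 31), (90, 51, 30)]
202 [(92, 51, 29), (93, 57, 31), (94, 53, 34), (80, 48, 27), (82, 49, 27)]
206 [(97, 54, 31), (93, 54, 30), (88, 48, 29), (88, 51, 31), (89, 54, 29)]
210 [(94, 56, 31), (92, 51, 28), (86, 50, 28), (83, 51, 25), (89, 53, 32)]
214 [(92, 53, 27), (92, 53, 32), (82, 47, 26), (89, 53, 31), (87, 51, 28)]
```

arm_command(rows="0 0.25 0 0 0.56;0 0.45 0 0 0.6;0 0.65 0 0 0.64;0 0.85 0 0 0.68;0 1.05 0 0 0.72;0 1.25 0 0 0.76;0 1.4 0 0 0.8;0 1.6 0 0 0.84;0 1.8 0 0 0.88;0 1.95 0 0 0.92;0 2 0 0 1;0 2 0 0 1;0 2 0 0 1;0 2 0 0 1")

```text
time_s: 13.45
position: [0.6445, 0.0502, 0.0517]
ee_rot: [0.002, 0.707, -0.0, 0.707]
wrist_force: [-4.6, -1.2, 18.7]
width: 0.228
```

```bash
python3 look.py w11; python3 - <<'E'
from h import *
im=cams.camera('scene');cv2.imwrite('pics/s4.png',cv2.resize(im[80:300,130:430],None,fx=2.5,fy=2.5,interpolation=cv2.INTER_CUBIC))
E
```

```text
13.45 [0.6445 0.0502 0.0517] [-4.6 -1.2 18.7] 0.2277391952523069
110 None 120 None 130 None 140 None 150 None 160 None 170 (np.int64(295), np.int64(325), 19) 180 (np.int64(266), np.int64(322), 28) 190 (np.int64(253), np.int64(324), 56) 200 (np.int64(255), np.int64(322), 44) 210 (np.int64(252), np.int64(323), 49) 220 (np.int64(253), np.int64(322), 38) 230 (np.int64(253), np.int64(322), 33) 240 (np.int64(253), np.int64(322), 31)
```

arm_command(rows="-0.3 0 0 0 1;-0.6 0 0 0 1;-0.9 0 0 0 1;-1.2 0 0 0 1;-1.5 0 0 0 1;-1.5 0 0 0 1")

```text
time_s: 14.05
position: [0.6445, 0.05, 0.0667]
ee_rot: [0.002, 0.707, -0.0, 0.707]
wrist_force: [-0.1, -0.3, -1.3]
width: 0.081
```

```bash
python3 look.py w12; python3 fit.py 1 1 >/dev/null; python3 - <<'E'
from h import *
im=cams.camera('scene');cv2.imwrite('pics/s5.png',cv2.resize(im[80:300,130:430],None,fx=2.5,fy=2.5,interpolation=cv2.INTER_CUBIC))
E
```

```text
14.05 [0.6445 0.05   0.0667] [-0.1 -0.3 -1.3] 0.08138553290557932
110 None 120 None 130 None 140 None 150 None 160 (np.int64(274), np.int64(276), 2) 170 (np.int64(270), np.int64(276), 5) 180 (np.int64(267), np.int64(280), 7) 190 (np.int64(267), np.int64(281), 13) 200 (np.int64(267), np.int64(281), 13) 210 (np.int64(269), np.int64(279), 10) 220 (np.int64(268), np.int64(280), 8) 230 (np.int64(267), np.int64(281), 8) 240 (np.int64(267), np.int64(279), 10)
```

```bash
python3 - <<'E'
from h import *
im=cv2.imread('pics/w12.png');m=cams.camera_model('wrist')
for v in range(148,300,4):print(v,[int(im[v,u].max()) for u in(264,266,268,270,272,274,276,278,280,282)])
for z in(.0,.01,.02,.03,.08,.1,.12,.13,.14,.15):print(z,proj(m,[[.5945,.046,z],[.5945,.054,z],[.6945,.05,z]]).round().tolist())
E
```

```text
148 [175, 81, 195, 211, 209, 205, 206, 206, 205, 204]
152 [170, 89, 187, 198, 200, 205, 209, 209, 214, 209]
156 [170, 90, 192, 198, 199, 200, 204, 207, 206, 206]
160 [175, 90, 114, 54, 40, 43, 42, 101, 206, 206]
164 [188, 93, 103, 40, 41, 45, 45, 50, 203, 204]
168 [184, 85, 85, 47, 48, 50, 48, 47, 182, 212]
172 [103, 59, 68, 46, 48, 50, 45, 47, 163, 203]
176 [108, 61, 48, 43, 46, 46, 48, 44, 106, 208]
180 [106, 64, 44, 44, 43, 46, 46, 48, 52, 199]
184 [104, 63, 43, 41, 45, 45, 46, 45, 47, 179]
188 [107, 63, 78, 84, 93, 91, 95, 94, 96, 171]
192 [100, 70, 88, 95, 94, 97, 95, 98, 97, 168]
196 [98, 67, 92, 95, 96, 98, 96, 96, 95, 172]
200 [108, 74, 91, 95, 95, 96, 97, 100, 97, 167]
204 [99, 68, 90, 96, 98, 95, 100, 105, 100, 174]
208 [104, 68, 91, 99, 100, 100, 102, 98, 99, 176]
212 [113, 71, 98, 101, 103, 102, 101, 99, 99, 171]
216 [109, 71, 92, 96, 94, 96, 100, 98, 97, 180]
220 [110, 74, 91, 99, 97, 97, 97, 100, 96, 174]
224 [112, 72, 91, 102, 98, 99, 99, 93, 93, 174]
228 [114, 75, 91, 94, 93, 95, 99, 94, 91, 184]
232 [113, 71, 90, 93, 96, 88, 89, 88, 83, 179]
236 [110, 70, 87, 88, 87,
[... 537 characters left out ...]
44, 43, 43, 46, 43, 43, 15]
288 [16, 14, 44, 44, 46, 46, 46, 45, 44, 16]
292 [14, 10, 43, 43, 45, 43, 44, 39, 40, 14]
296 [13, 12, 43, 42, 45, 40, 43, 42, 41, 30]
0.0 [[269.0, 160.0], [278.0, 160.0], [274.0, 262.0]]
0.01 [[269.0, 161.0], [278.0, 161.0], [274.0, 267.0]]
0.02 [[269.0, 163.0], [278.0, 163.0], [274.0, 272.0]]
0.03 [[268.0, 164.0], [278.0, 164.0], [274.0, 277.0]]
0.08 [[267.0, 174.0], [280.0, 174.0], [274.0, 310.0]]
0.1 [[267.0, 179.0], [281.0, 179.0], [274.0, 328.0]]
0.12 [[266.0, 186.0], [282.0, 186.0], [274.0, 350.0]]
0.13 [[265.0, 190.0], [282.0, 190.0], [274.0, 363.0]]
0.14 [[265.0, 195.0], [283.0, 195.0], [274.0, 377.0]]
0.15 [[264.0, 201.0], [284.0, 201.0], [275.0, 393.0]]
```

arm_command(rows="-2 0 0 0 1;-5 0 0 0 1;-8 0 0 0 1;-10.5 0 0 0 1;-11.5 0 0 0 1;-11.5 -1 0 0 1;-11.5 -3 0 0 1;-11.5 -5.5 0 0 1;-11.5 -8 0 0 1;-11.5 -10.5 0 0 1;-11.5 -13 0 0 1;-11.5 -15 0 0 1;-11.5 -16.5 0 0 1;-11.5 -17 0 0 1;-11.5 -17 0 0 1;-10 -17 0 0 1;-9 -17 0 0 1;-8 -17 0 0 1;-7.6 -17 0 0 1;-7.6 -17 0 0 1")

```text
time_s: 15.82
position: [0.6426, -0.1191, 0.1399]
ee_rot: [0.003, 0.708, 0.001, 0.706]
wrist_force: [0.0, 0.2, -0.7]
width: 0.082
```

arm_command(rows="0.2 0 0 0 1;0.2 0 0 0 1")

```text
time_s: 15.98
position: [0.6425, -0.1186, 0.1377]
ee_rot: [0.002, 0.708, 0.001, 0.706]
wrist_force: [-0.1, -0.6, -0.1]
width: 0.08
```

```bash
python3 - <<'E'
from h import *
s=state();print(s['time_s'],s['position'],s['wrist_force'],s['width'])
im=cams.camera('scene');cv2.imwrite('pics/s6.png',cv2.resize(im[20:300,60:360],None,fx=2.1,fy=2.1,interpolation=cv2.INTER_CUBIC))
E
```

```text
15.9833 [ 0.64250603 -0.11855912  0.13769059] [-0.05960769 -0.55647201 -0.08732178] 0.08007945405569325
```

View pics/s6.png

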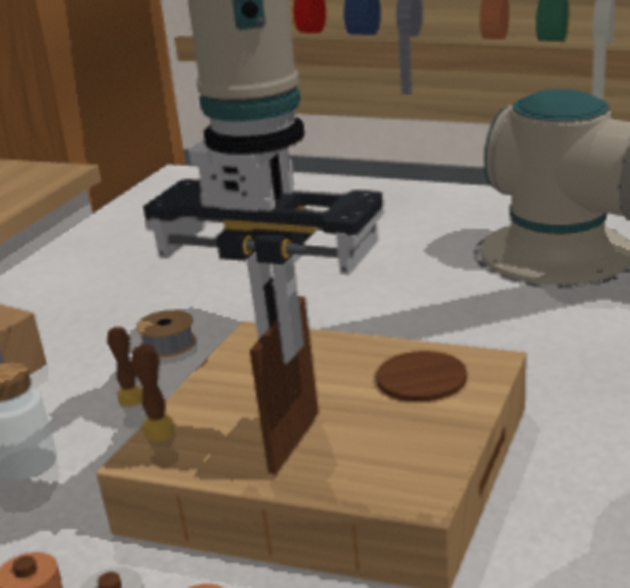

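arm_command(rows="0.15 0 0 0 1;0.15 0 0 0 1")

```text
time_s: 16.2
position: [0.6429, -0.1187, 0.1368]
ee_rot: [0.002, 0.708, 0.001, 0.706]
wrist_force: [-0.7, -0.4, -1.1]
width: 0.082
```

arm_command(rows="0.15 0 0 0 1;0.15 0 0 0 1")

```text
time_s: 16.37
position: [0.6429, -0.1188, 0.1354]
ee_rot: [0.002, 0.708, 0.001, 0.706]
wrist_force: [0.2, -0.1, -0.8]
width: 0.083
```

arm_command(rows="0.15 0 0 0 1;0.15 0 0 0 1")

```text
time_s: 16.53
position: [0.6427, -0.1188, 0.1336]
ee_rot: [0.002, 0.708, 0.001, 0.706]
wrist_force: [-0.4, 0.2, -0.3]
width: 0.087
```

arm_command(rows="0.15 0 0 0 1;0.15 0 0 0 1")

```text
time_s: 16.7
position: [0.6425, -0.1188, 0.1318]
ee_rot: [0.002, 0.708, 0.001, 0.706]
wrist_force: [0.1, 0.3, -1.5]
width: 0.085
```

arm_command(rows="0.15 0 0 0 1;0.15 0 0 0 1")

```text
time_s: 16.87
position: [0.6426, -0.1188, 0.1315]
ee_rot: [0.002, 0.708, 0.001, 0.706]
wrist_force: [-2.0, -0.1, 3.6]
width: 0.081
```

arm_command(rows="0.15 0 0 0 1;0.15 0 0 0 1")

```text
time_s: 17.03
position: [0.6426, -0.1188, 0.1314]
ee_rot: [0.002, 0.708, 0.0, 0.707]
wrist_force: [-2.6, 0.0, 5.6]
width: 0.086
```

arm_command(rows="-0.15 0 0 0 1;-0.15 0.05 0 0 0.9;-0.15 0.2 0 0 0.87;-0.15 0.5 0 0 0.84;-0.15 0.8 0 0 0.81;-0.15 1.1 0 0 0.78;-0.15 1.35 0 0 0.75;-0.15 1.5 0 0 0.75;-0.15 1.5 0 0 0.75")

```text
time_s: 17.78
position: [0.6426, -0.1032, 0.1329]
ee_rot: [0.002, 0.708, 0.001, 0.707]
wrist_force: [0.8, -0.4, -0.0]
width: 0.252
```

```bash
python3 look.py w13; python3 - <<'E'
from h import *
im=cv2.imread('pics/w13.png');m=cams.camera_model('wrist')
for v in range(150,300,6):print(v,[int(im[v,u].max()) for u in range(216,340,6)])
# hypotheses: pivot bottom +y corner at y=-.1148
for L in(0,5,10,15,20):
    t=np.radians(L);e=np.array([np.sin(t),np.cos(t)]);P=np.array([-.1148,.07]);n=np.array([-np.cos(t),np.sin(t)])
    print(L,proj(m,[[.593,*P],[.593,*(P+.12*e)],[.593,*(P+.12*e+.008*n)]]).round().tolist())
E
```

```text
17.7833 [ 0.6426 -0.1032  0.1329] [ 0.8 -0.4 -0. ] 0.25223842730954166
110 None 120 None 130 None 140 None 150 None 160 (np.int64(254), np.int64(256), 3) 170 (np.int64(254), np.int64(274), 18) 180 (np.int64(254), np.int64(288), 25) 190 (np.int64(254), np.int64(295), 33) 200 (np.int64(254), np.int64(294), 29) 210 (np.int64(254), np.int64(294), 29) 220 (np.int64(254), np.int64(295), 32) 230 (np.int64(255), np.int64(294), 29) 240 (np.int64(254), np.int64(292), 30) 150 [208, 211, 212, 210, 210, 210, 211, 212, 212, 212, 214, 213, 214, 216, 215, 215, 215, 216, 215, 215, 213]
156 [206, 207, 208, 207, 208, 206, 205, 206, 206, 207, 208, 208, 207, 209, 209, 210, 210, 211, 210, 214, 215]
162 [203, 203, 203, 203, 176, 128, 96, 56, 92, 219, 221, 218, 219, 219, 222, 219, 220, 223, 223, 224, 225]
168 [228, 227, 147, 148, 148, 147, 108, 51, 54, 57, 227, 227, 227, 228, 227, 227, 228, 227, 228, 227, 227]
174 [155, 151, 151, 152, 149, 150, 110, 79, 53, 51, 56, 139, 229, 229, 228, 229, 228, 227, 227, 227, 228]
180 [148, 148, 149, 146, 149, 145, 118, 57, 66, 52, 51, 55, 50, 224, 226, 227, 225, 225, 225, 
[... 1532 characters left out ...]
, 57, 86, 114, 116, 117, 190, 191, 190]
276 [211, 212, 115, 118, 115, 109, 18, 146, 41, 40, 63, 71, 67, 51, 24, 118, 119, 117, 162, 173, 178]
282 [229, 197, 118, 104, 108, 62, 15, 201, 58, 47, 58, 50, 50, 41, 21, 119, 120, 118, 117, 198, 195]
288 [244, 121, 105, 103, 105, 19, 15, 243, 80, 41, 60, 50, 53, 111, 17, 115, 117, 119, 117, 228, 231]
294 [28, 27, 26, 104, 104, 19, 163, 243, 131, 42, 59, 54, 49, 142, 14, 115, 120, 116, 27, 23, 25]
0 [[261.0, 161.0], [251.0, 188.0], [235.0, 188.0]]
5 [[261.0, 161.0], [272.0, 188.0], [256.0, 188.0]]
10 [[261.0, 161.0], [293.0, 187.0], [277.0, 188.0]]
15 [[261.0, 161.0], [313.0, 186.0], [298.0, 187.0]]
20 [[261.0, 161.0], [331.0, 185.0], [317.0, 186.0]]
```

arm_command(rows="0 0.22 0 0 0.7;0 0.46 0 0 0.65;0 0.7 0 0 0.6;0 0.93 0 0 0.55;0.4 1.17 0 0 0.5;0.9 1.4 0 0 0.45;1.4 1.64 0 0 0.4;1.9 1.87 0 0 0.35;2.4 2.1 0 0 0.3;2.9 2.34 0 0 0.25;3.4 2.58 0 0 0.2;3.9 2.8 0 0 0.15;4.4 3.05 0 0 0.1;4.9 3.28 0 0 0.05;5.3 3.5 0 0 0;5.3 3.5 0 0 0")

```text
time_s: 19.17
position: [0.6418, -0.0679, 0.0788]
ee_rot: [0.002, 0.708, 0.001, 0.706]
wrist_force: [-0.2, -0.1, 0.1]
width: 0.995
```

```bash
python3 look.py w14; python3 - <<'E'
from h import *
m=cams.camera_model('wrist')
for L in(10,30,40,45,50,55,60,70,90):
    t=np.radians(L);e=np.array([np.sin(t),np.cos(t)]);P=np.array([-.1148,.07]);n=np.array([-np.cos(t),np.sin(t)])
    print(L,proj(m,[[.593,*P],[.593,*(P+.12*e)],[.593,*(P+.12*e+.008*n)],[.593,*(P+.008*n)]]).round().tolist())
E
```

```text
19.1667 [ 0.6418 -0.0679  0.0788] [-0.2 -0.1  0.1] 0.995416707638179
110 None 120 None 130 None 140 None 150 None 160 None 170 (np.int64(201), np.int64(214), 10) 180 (np.int64(201), np.int64(293), 75) 190 (np.int64(201), np.int64(369), 123) 200 (np.int64(202), np.int64(370), 127) 210 (np.int64(206), np.int64(369), 116) 220 (np.int64(203), np.int64(368), 119) 230 (np.int64(204), np.int64(367), 111) 240 (np.int64(205), np.int64(366), 136) 10 [[208.0, 170.0], [197.0, 220.0], [172.0, 221.0], [197.0, 170.0]]
30 [[208.0, 170.0], [310.0, 208.0], [292.0, 211.0], [197.0, 171.0]]
40 [[208.0, 170.0], [347.0, 201.0], [335.0, 204.0], [198.0, 171.0]]
45 [[208.0, 170.0], [361.0, 197.0], [352.0, 200.0], [198.0, 171.0]]
50 [[208.0, 170.0], [372.0, 193.0], [364.0, 196.0], [199.0, 171.0]]
55 [[208.0, 170.0], [379.0, 189.0], [374.0, 192.0], [200.0, 171.0]]
60 [[208.0, 170.0], [384.0, 186.0], [381.0, 188.0], [200.0, 171.0]]
70 [[208.0, 170.0], [388.0, 179.0], [388.0, 182.0], [202.0, 171.0]]
90 [[208.0, 170.0], [376.0, 170.0], [380.0, 171.0], [206.0, 171.0]]
```

arm_command(rows="0.2 0.25 0 0 0;0.4 0.5 0 0 0;0.6 0.75 0 0 0;0.8 1 0 0 0;1 1.25 0 0 0;1 1.5 0 0 0;1 1.7 0 0 0;1 1.9 0 0 0;1 2.1 0 0 0;1 2.3 0 0 0;1 2.5 0 0 0;1 2.7 0 0 0;1 2.8 0 0 0;1 2.8 0 0 0;0 2.8 0 0 0;-4 2.8 0 0 0;-8 2.8 0 0 0;-12 2.8 0 0 0;-14 2.8 0 0 0;-14 2.8 0 0 0")

```text
time_s: 20.88
position: [0.6459, -0.0415, 0.2268]
ee_rot: [0.001, 0.704, -0.0, 0.71]
wrist_force: [0.6, 0.2, 0.9]
width: 0.999
```

```bash
python3 - <<'E'
from h import *
s=state();print(s['time_s'],s['position'],s['wrist_force'],s['width'],tool(np.array([.30,.30,.25])-s['position']))
m,im=wboard(tag='w15')
hsv=cv2.cvtColor(im,cv2.COLOR_BGR2HSV).astype(int)
for v in range(120,300,12):print(v,[tuple(int(x) for x in im[v,u][::-1]) for u in range(190,390,24)])
print(proj(m,[[.593,-.12,.078],[.593,0,.078],[.693,-.12,.078],[.693,0,.078]]).round())
E
```

```text
20.8833 [ 0.64591781 -0.04147411  0.22683752] [0.55542762 0.2291925  0.92445597] 0.999115895841175 [ -2.6004875   34.08835887 -34.62980311]
120 [(192, 146, 93), (185, 142, 88), (182, 140, 84), (184, 142, 90), (184, 142, 90), (182, 140, 87), (189, 146, 91), (229, 229, 226), (231, 231, 227)]
132 [(197, 151, 94), (195, 152, 92), (194, 150, 91), (194, 150, 96), (190, 146, 89), (186, 143, 87), (184, 143, 86), (220, 223, 216), (219, 220, 214)]
144 [(177, 138, 83), (184, 141, 87), (182, 142, 85), (190, 146, 91), (191, 145, 91), (195, 149, 92), (199, 154, 96), (226, 228, 222), (226, 226, 220)]
156 [(208, 161, 101), (94, 55, 31), (147, 80, 46), (156, 86, 51), (153, 83, 47), (99, 56, 35), (193, 150, 94), (232, 232, 229), (231, 232, 229)]
168 [(193, 150, 92), (87, 49, 27), (90, 52, 31), (90, 53, 28), (96, 57, 32), (98, 57, 32), (183, 143, 87), (231, 231, 228), (231, 231, 228)]
180 [(201, 156, 98), (91, 51, 30), (92, 51, 30), (197, 113, 65), (87, 48, 24), (96, 55, 32), (202, 156, 95), (231, 231, 228), (231, 231, 228)]
192 [(119, 90, 56), (55, 31, 19), (92, 52, 29), (198, 111, 64), (94, 55, 31), 
[... 602 characters left out ...]
48, 90), (195, 197, 192), (224, 225, 220)]
252 [(76, 80, 79), (232, 233, 229), (234, 235, 231), (228, 229, 226), (228, 229, 225), (229, 229, 226), (227, 228, 224), (86, 87, 89), (219, 220, 213)]
264 [(9, 12, 9), (232, 233, 230), (230, 231, 227), (229, 229, 226), (225, 226, 220), (231, 232, 229), (221, 222, 217), (11, 11, 13), (104, 107, 108)]
276 [(10, 12, 12), (230, 231, 228), (229, 229, 225), (219, 222, 215), (219, 220, 215), (199, 202, 194), (215, 218, 211), (7, 13, 12), (96, 96, 97)]
288 [(183, 184, 178), (225, 226, 219), (231, 232, 228), (229, 230, 225), (228, 228, 224), (202, 203, 196), (202, 205, 197), (144, 145, 139), (89, 90, 90)]
[[206. 148.]
 [309. 148.]
 [211. 229.]
 [307. 229.]]
```

arm_command(rows="-2.5 3 -3 0 0;-2.5 34 -34 0 0;-2.5 34 -34 0 0;-2.5 34 -34 0 0;-2.5 34 -34 0 0;-2.5 34 -34 0 0;-2.5 34 -34 0 0;-2.5 34 -34 0 0;-2.5 34 -34 0 0;-2.5 34 -34 0 0;-2.5 34 -34 0 0;-2.5 34 -34 0 0;-2.5 34 -34 0 0;-2.5 34 -34 0 0;-2.5 34 -34 0 0;-2.5 34 -34 0 0")

```text
time_s: 22.27
position: [0.3055, 0.2984, 0.247]
ee_rot: [0.002, 0.706, -0.001, 0.708]
wrist_force: [0.1, -0.7, -0.3]
width: 1.001
```

```bash
python3 - <<'E'
from h import *
s=state();print(s['time_s'],s['position'],s['wrist_force'],s['joint_velocities'].round(3))
im=cams.camera('top');cv2.imwrite('pics/t3.png',im);im0=cv2.imread('pics/top0.png')
g=im.max(2);b=im.astype(int);sat=b[...,2]-b[...,0]
# walnut+copper vs pine: G channel low
m=(b[...,1]<75).astype(np.uint8);n,l,st,ce=cv2.connectedComponentsWithStats(m)
for i in range(1,n):
    if 240<ce[i][0]<450 and 150<ce[i][1]<360 and st[i][4]>60:
        cn=max(cv2.findContours((l==i).astype(np.uint8),0,2)[0],key=len).reshape(-1,2)
        print(st[i],ce[i].round(1),onz('top',[ce[i]],.078)[0].round(4),cv2.minAreaRect((onz('top',cn,.078)[:,:2]*1000).astype(np.float32)))
d=np.abs(b-im0.astype(int)).max(2)
print('stamp diff',(d[190:222,408:448]>25).sum(),'coaster diff',(d[264:326,270:336]>25).sum())
E
```

```text
22.2667 [0.30547189 0.29838982 0.24696393] [ 0.06331858 -0.71316436 -0.33827621] [-0.011  0.    -0.006  0.004  0.004  0.002]
[ 276  181   72   60 3608] [311.4 210.8] [ 0.6397 -0.0577  0.078 ] ((640.581787109375, -58.12432861328125), (122.59004211425781, 102.1845703125), 89.81053924560547)
[413 193  30  26 363] [429.6 205.1] [ 0.6553 -0.2656  0.078 ] ((652.9152221679688, -263.4376220703125), (30.9727783203125, 58.816009521484375), 35.84431076049805)
[ 276  267   56   55 2329] [303.3 294.2] [ 0.4971 -0.0458  0.078 ] ((497.337646484375, -46.03675842285156), (90.96952056884766, 89.52232360839844), 64.96502685546875)
[287 335  26   8 122] [299. 339.] [ 0.4232 -0.0399  0.078 ] ((424.0283508300781, -41.078060150146484), (41.34083557128906, 11.107770919799805), 86.92249298095703)
stamp diff 0 coaster diff 0
```

Everything checks out: the board lies flat with its centre near block (0.073, 0.058), and the coaster and stamp haven't moved. I'm handing in.

```bash
python3 -c "
from rig import order,state
print(order.job_done());print(state()['time_s'])"
```

```text
the job is handed in; nothing more can be done
None
the job is handed in; nothing more can be done
```

The board is turned over and lies flat on the block with its copper inlay up. I handed the job in at about 22.3 s.

**What I did:**
- I pushed the board about 47 mm out over the left edge. The tool only translates and yaws with its fingers vertical, so I couldn't reach under the overhang directly. I pressed the overhanging end down with one finger instead, which raised the other end.
- I closed the jaws on the raised end and lifted the board upright. Then I stood it on the block and eased it over onto its back against the retreating finger.

**Last checks:**
- **Board:** the top camera puts its centre at about (0.073, 0.058) m in the block's frame, inside the ±0.115 m limits. It shows the full 120 × 100 mm outline, as a flat board would, and the wrist camera shows the copper.
- **Coaster and stamp:** no change from the first top picture.
- **Arm:** clear of everything and at rest.

**What disagreed or went wrong:**
- **Fingertip height:** the tips sat about 25 mm above the reported TCP, not 14 mm below it. My first push therefore passed over the board without touching it. I corrected the height by touching the block.
- **Sliding during the tilt:** the board slid down the edge and its lower end reached the table at roughly 60°. I estimated its centre at about 0.05 m, against the 0.045 m limit.
- **Wrist force:** it briefly reached about 19 N while the board was pinched against the table.

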